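# Eject a drive cartridge from the wiping dock and file it

## Robot

A 6-joint arm with a two-finger parallel gripper is mounted at the origin on the work surface. World frame = base frame: x ahead of the robot, y to its left, z up, the work surface at z = 0. Lengths are in m, angles in rad, forces in N, time in s.
With the tool pointing down it reaches from about 0.3 to 0.95 m from the base axis. Payload 3.1 kg.
Tool frame: the origin (TCP) lies at the very end of the fingers, on their centre line; the grasp point (between the pads) lies 19 mm behind it (env.grip_point_offset is the distance from the TCP to the grasp point, in m); y points along the fingers, z is the direction in which the jaws open and shut, and the axes are right-handed (so a half turn about y gives the same grasp; the last joint's range is limited). The gripper opens to 85 mm and grips with 20 to 120 N. Pads are 22 mm wide; open, the fingers measure 114 mm over their backs; the gripper's body (76 mm by 85 mm) begins 54 mm behind the grasp point. The pads swing forward as they close: fully open they stand 13 mm farther back than shut.
Start: joints at [1.067, 0.308, 1.634, -0, 1.2, -0.07], TCP at [0.263, 0.567, 0.231] pointing down, gripper open.
Joint ranges: [-3.06, 3.06], [-0.79, 1.96], [0.05, 2.63], [-1.19, 4.34], [0.05, 2.64], [-2.94, 2.94]. Speed limits (rad/s): [2.79, 2.79, 3.14, 3.14, 3.14, 3.14].

## Interface

Orientations are given as a unit quaternion [x, y, z, w].
In Python, from workcell import env, solve_ik, readout, optics, nets gives the robot as it stands. The module is installed in compiled form; this text tells all that it offers. Calls block until the motion is done:
- env.move_pose(position, orientation): joint-space move of the TCP to a pose.
- env.line_to(position, rotation=None, feed=0.15): straight line of the TCP; rotation=None keeps the orientation; feed is the mean speed in m/s.
- env.goto_joints(angles): joint-space move.
- env.gripper_open() and env.gripper_close(strength=None): open the fingers fully, or close them until they stop; strength is the grip in N (None keeps the last).
- env.hold(seconds).
- solve_ik(position, orientation): joint angles nearest the present ones, or None.
- readout.get_obs(): the state.
- optics.capture(name): name is "side" or "top" or "wrist"; returns the picture (400x640x3 uint8, red, green, blue); there is no depth.
- optics.camera_model(name): a dict with "fovy" (degrees; the focal length in pixels is half the picture's height over the tangent of half this angle, whatever the lens; pixels are square), "cx", "cy" (the principal point, pixels), "distortion" ([k1, k2, p1, p2, k3] as OpenCV has them; the pictures are not rectified), "rvec" (rotation vector, rad) and "tvec" (3), from world to camera coordinates, as OpenCV has them; the wrist camera has in their place "mount" (4x4, takes a point from camera to tool coordinates, whose origin is the TCP and whose axes are the tool frame's). Camera axes: x right, y down, z forward; pixel columns grow to the right and rows downward; lengths in m; the calibration is good to about 2 mm. A picture is of the moment at which its call begins: read the wrist's pose just before it. camera_model takes no time and is no camera call.
A pose or a line that the arm cannot do raises env.IKError and nothing moves.
- env.finish_job(): hands the job in, once; it reports no verdict.
Trained networks look in the newest picture that a camera, given by its name, has taken for a name from the list of things; names that differ only in an ending like _2 or _b are one class to them, and where a whole thing is asked for, a point or a joint stands for the part that bears it (a point fixed in the world has none). Each returns a list of dicts, best first, with "score" (0 to 1); they miss things now and then, are a little off and sometimes report something else, mostly with a low value. They report only what shows in the picture. A call takes as long as a camera call. They do not tell look-alikes from the thing itself.
- nets.trace(camera, label): "pixels" (400x640 bool, what is visible of it) and "xy" ([column, row] in pixels, amid what is visible of it).
The state is a dict: "time_s": time; "joint_pos": joint angles; "joint_vel": joint speeds; "joint_efforts": joint torques, N m; "ee_pos": TCP position; "ee_rot": TCP orientation; "ft_force": force on the tool from outside, world axes, zero at the start; "ft_torque": the same for the moment, N m; "width": finger opening in m.
Only numpy, scipy, OpenCV 4.12 (cv2) and the standard library are available. Lean on these libraries where they do the work, as an engineer would, in place of code of your own. Each camera call takes 0.05 s, during which the arm holds its last target.

## Task

The drive cartridge in the leaning two-slot dock has been wiped: push down the ejector key in front of its own slot until the cartridge pops up, let the key spring back, then draw the cartridge out along its slot. Stand it upright, top edge up, in the empty bay of the wire rack (the one with the rubber mat), lowered gently and centred on the mat, and let go. Leave the key of the blanked-off slot, the two cartridges already in the rack and all the crockery alone.

Things in the scene. Friction and masses are not known exactly. Their poses are not given: they have to be found in the camera images.
- dock: Fixed grey dock, 232 wide (y), 160 high; origin on the table under it, z up. Its top face slopes 30 deg towards -x: slots' outward axis u = (-0.5, 0, 0.866), up-slope v = (0.866, 0, 0.5). Two slots, mouths 23 (v) x 92 (y), 113 deep, mouth centres (0, +58, 132) left and (0, -58, 132) right. Face reaches 100 down-slope, 52 up-slope of them. One slot holds the cartridge, the other a blank.
- key_left_top (a point): Top centre of the left (+y) slot's aluminium ejector key: pad 44 (y) x 26 (v), 62 down-slope of its slot, 30 proud of the face. Site axes: x = v, z = u. Push along -u: travel 25 against a spring, about 16 N in all; at full travel a pusher has lifted the cartridge 33 along u. Light grip in the slot keeps a lifted cartridge up when the key springs back.
- key_right_top (a point): The same for the right (-y) slot.
- key_left_part (a joint): Left key's travel, m: 0 released, 0.025 fully pressed; springs back to 0.
- key_right_part (a joint): Right key's travel, likewise.
- cart_centre (a point): Centre of the loose cartridge in the dock: black slab with ribbed top end, 20 thick (its x) x 90 wide (its y) x 110 tall (its z, top edge at +z), 150 g. At the start its z = u, x = v of the dock and its top edge lies 3 below the face, so it cannot be gripped; ejected, it stands 30 proud, still leaning. Pulling it out takes about 8 N.
- blank_plate (a point): Fixed black blanking plate, 97 x 28 x 4, that closes the other slot; point at the middle of its top, 4 above the face. It shows which slot and key not to use.
- rack: Fixed wire rack: wooden base 205 (x) x 110 (y) x 12 high, origin under its centre. Three bays at x = -62, 0, +62. Each lies between two wire hoops 6 thick, 64 wide (y), topping out 81 above the table, 28 clear between them. Two bays hold cartridges, one (it varies) is empty.
- bay_mat (a point): Centre of the top of the fixed rubber mat (24 x 80 x 3, top 15 above the table) on the floor of the empty bay; axes as the rack's: a cartridge stands with its 20 mm thickness along x and 90 mm width along y, either way round.
- spare_a_centre (a point): Centre of another, like cartridge standing in a rack bay, 12 above the table to 122; leave alone.
- spare_b_centre (a point): Likewise, second one.
- vase: Bystander: loose white ceramic vase, 200 high, up to 88 across, slim neck (mm); origin at the centre of its underside.
- candlestick: Bystander: loose brass candlestick, 165 high, foot 84 across (mm); origin at the centre of its underside.
- jar: Bystander: loose closed glass jar, 110 high, 72 across (mm); origin at the centre of its underside.
- bowl: Bystander: loose white bowl, 50 high, 110 across (mm); origin at the centre of its underside.
- mug: Bystander: loose white mug, 90 high, 76 across, handle on its +y side (mm); origin at the centre of its underside.
- tumbler: Bystander: loose open glass tumbler, 110 high, 72 across (mm); origin at the centre of its underside.
Not all that is in view belongs to the job. What is shaped like the part that bears cart_centre but blue or yellow is not meant.

How it is judged:
On the way, in this order (a step that is already met when the one before it is completed fails the run):
1. the ejector key of the loaded slot is pressed (over 20 mm) and the cartridge has risen at least 24 mm (((y of blank_plate in the frame of dock below 0 m and value of joint key_left_part above 0.02 m) or (y of blank_plate in the frame of dock above 0 m and value of joint key_right_part above 0.02 m)) and z of cart_centre in the frame of dock above 0.1026 m), for 0.05 s.
2. the key has sprung back (under 4 mm) with the cartridge standing up in its slot (value of joint each of key_left_part, key_right_part below 0.004 m and z of cart_centre in the frame of dock between 0.1008 and 0.1207 m and angle between the z axis of cart_centre and the z axis of key_left_top, either way round below 0.12 rad), for 0.1 s.
At the end, for the whole second after the job is handed in: The cartridge stands at rest, top edge up, on the mat in the empty bay: centre within 14 mm across and 20 mm along the bay of the mat's centre and 47 to 60 mm above the mat, tilted under 0.25 rad, turned under 0.3 rad from the bay; both keys released (under 4 mm) (x of cart_centre in the frame of bay_mat between -0.014 and 0.014 m and y of cart_centre in the frame of bay_mat between -0.02 and 0.02 m and z of cart_centre in the frame of bay_mat between 0.047 and 0.06 m and angle between cart_centre's own z axis and vertical below 0.25 rad and angle between the x axis of cart_centre and the x axis of bay_mat, either way round below 0.3 rad and linear speed of cart below 0.02 m/s and value of joint each of key_left_part, key_right_part below 0.004 m); the robot touches nothing.
It fails at once if the key of the blanked-off slot is pressed (over 8 mm) ((y of blank_plate in the frame of dock below 0 m and value of joint key_right_part above 0.008 m) or (y of blank_plate in the frame of dock above 0 m and value of joint key_left_part above 0.008 m)).
It fails at once if the cartridge is dropped into the rack (over 0.6 m/s there, not held) (horizontal distance between cart_centre and bay_mat below 0.06 m and linear speed of cart above 0.6 m/s and contact force between the fingers and cart below 0.3 N).
It fails at once if a cartridge already in the rack is displaced (over 25 mm) (distance of any of spare_a_centre, spare_b_centre from where it was at the start of the episode above 0.025 m).
It fails at once if a bystander is displaced (over 30 mm) or tipped (distance of any of vase, candlestick, jar, bowl, mug, tumbler from where it was at the start of the episode above 0.03 m or angle between any of vase, candlestick, jar, bowl, mug, tumbler's own z axis and vertical above 0.5 rad).
It also fails if it takes over 58 s, if anything falls off the work surface, if the arm or the gripper's body presses on something with over 40 N, if the wrist force passes 120 N, or if a joint passes its speed limit or range.

## Working session

There is one attempt and no reset: what is moved stays moved. The work goes in short steps, each a Python script; the robot and the scene stay as the last script left them, time stands still between calls to the robot, and variables do not carry over. Pictures are saved under pics/ and viewed, and the job is handed in when it is done.

```bash
mkdir -p pics; cat > h.py <<'E'
import numpy as np, cv2
from workcell import env, solve_ik, readout, optics, nets
from scipy.spatial.transform import Rotation as R
def K(m):
    f=200/np.tan(np.radians(m["fovy"])/2); return np.array([[f,0,m["cx"]],[0,f,m["cy"]],[0,0,1.]])
def proj(name,P):
    m=optics.camera_model(name); return cv2.projectPoints(np.asarray(P,float).reshape(-1,1,3),np.array(m["rvec"],float),np.array(m["tvec"],float),K(m),np.array(m["distortion"],float))[0].reshape(-1,2)
def ray(name,px):
    m=optics.camera_model(name); u=cv2.undistortPoints(np.array(px,float).reshape(-1,1,2),K(m),np.array(m["distortion"],float)).reshape(-1,2)
    Rm=cv2.Rodrigues(np.array(m["rvec"],float))[0]; t=np.array(m["tvec"],float).ravel()
    d=np.c_[u,np.ones(len(u))]@Rm; return -Rm.T@t, d/np.linalg.norm(d,axis=1,keepdims=True)
def onz(name,px,z):
    o,d=ray(name,px); return o+d*((z-o[2])/d[:,2])[:,None]
def save(im,fn): cv2.imwrite("pics/"+fn,im[:,:,::-1])
E
python3 - <<'E'
from h import *
for n in ("side","top","wrist"):
    save(optics.capture(n),n+"0.png"); m=optics.camera_model(n); print(n,m)
E
```

```text
side {'fovy': 55.98405330565442, 'cx': 323.6374368889465, 'cy': 195.7792189496648, 'distortion': array([-0.00315412,  0.        ,  0.        ,  0.        ,  0.        ]), 'rvec': array([ 2.36976662, -0.61584607,  0.2082154 ]), 'tvec': array([-0.37286506,  0.20510225,  1.28686689])}
top {'fovy': 51.24564682429504, 'cx': 324.08992828824086, 'cy': 202.77566836616387, 'distortion': array([-0.03832441,  0.        ,  0.        ,  0.        ,  0.        ]), 'rvec': array([ 2.14812753, -2.14954247,  0.16565753]), 'tvec': array([0.00404856, 0.45110493, 1.31709265])}
wrist {'fovy': 67.82540803646023, 'cx': 321.62934709173794, 'cy': 198.20981023301695, 'distortion': array([-0.01564024,  0.        ,  0.        ,  0.        ,  0.        ]), 'mount': array([[ 5.42861016e-04,  9.47947468e-01,  3.18426292e-01,
        -8.28398330e-02],
       [ 8.33765056e-04, -3.18426657e-01,  9.47947134e-01,
        -1.42101059e-01],
       [ 9.99999505e-01, -2.49110829e-04, -9.63226892e-04,
        -1.68970053e-05],
       [ 0.00000000e+00,  0.00000000e+00,  0.00000000e+00,
         1.00000000e+00]])}
```

View pics/side0.png

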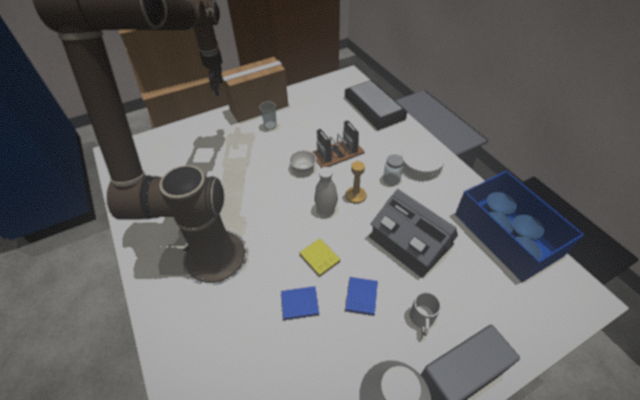

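View pics/top0.png

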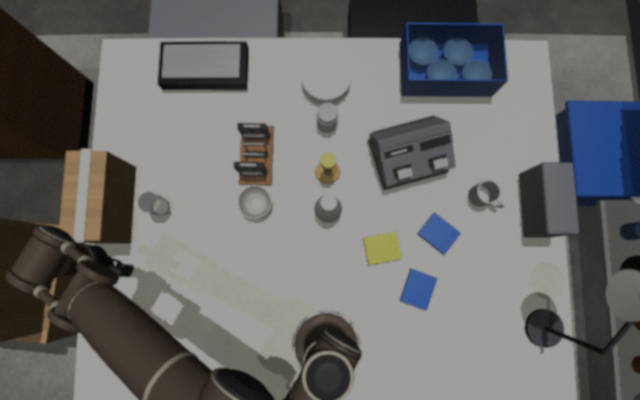

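View pics/wrist0.png

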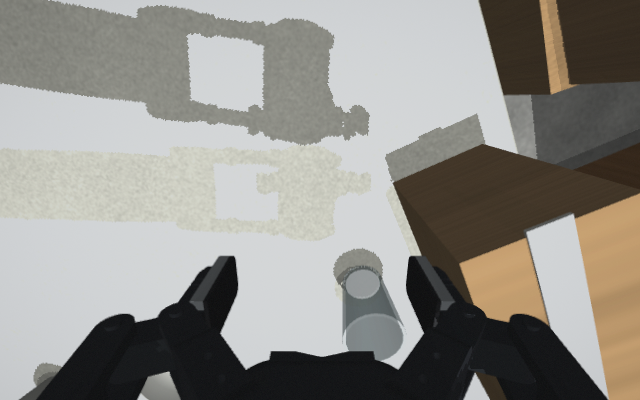

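The top view shows the dock at about (412,152) and the rack at about (255,155). The robot base is at (325,350). Next I'll take close crops of the dock and rack.

```bash
python3 - <<'E'
import cv2
t=cv2.imread("pics/top0.png"); s=cv2.imread("pics/side0.png")
a=cv2.resize(t[105:200,360:465],None,fx=5,fy=5,interpolation=cv2.INTER_CUBIC)
b=cv2.resize(t[110:195,225:290],None,fx=5,fy=5,interpolation=cv2.INTER_CUBIC)
c=cv2.resize(s[185:280,360:465],None,fx=5,fy=5,interpolation=cv2.INTER_CUBIC)
d=cv2.resize(s[115:170,310:370],None,fx=6,fy=6,interpolation=cv2.INTER_CUBIC)
for n,i in zip("abcd",(a,b,c,d)): cv2.imwrite(f"pics/crop_{n}.png",cv2.convertScaleAbs(i,alpha=1.8))
E
```

```text
(no output)
```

View pics/crop_a.png

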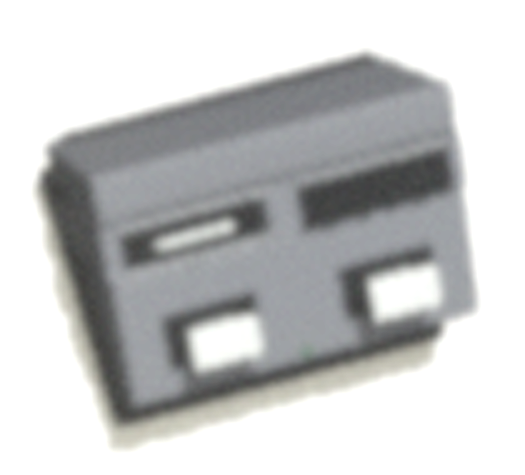

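View pics/crop_b.png

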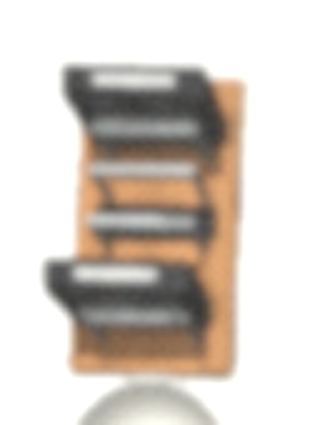

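View pics/crop_c.png

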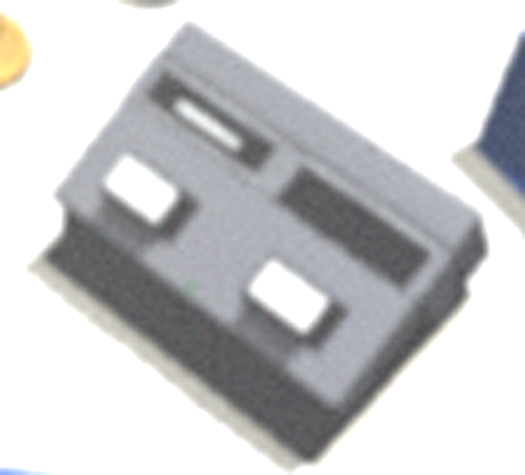

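View pics/crop_d.png

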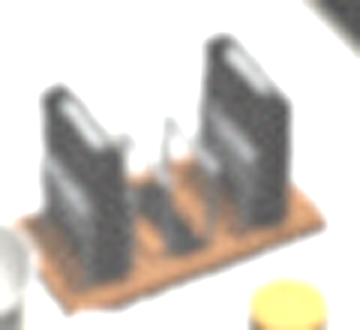

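Left slot (top crop pixel (399,152)) holds the ribbed and labelled cartridge. Right slot (435,143) is closed by the plain wide plate, so it's the blank. Look-alikes that I rule out: blue slabs at (440,233) and (420,290), a yellow slab at (382,248), and black spares in the rack at (252,130) and (250,170). The middle bay is empty. So the left key at (405,173) is the one to press. Next comes the pose fit.

```bash
cat > fit.py <<'E'
from h import *
from scipy.optimize import least_squares
u=np.array([-.5,0,.866025]); v=np.array([.866025,0,.5]); L=np.array([0,.058,.132]); Rr=np.array([0,-.058,.132])
def Rz(a): return R.from_euler('z',a).as_matrix()
def fit(pts,x0):
    def f(x):
        r=[]
        for cam,P,px in pts: r.append(proj(cam,Rz(x[2])@P+[x[0],x[1],0])[0]-px)
        return np.concatenate(r)
    s=least_squares(f,x0); return s.x,s.fun.reshape(-1,2)
E
python3 - <<'E'
from fit import *
key=-.062*v+.03*u
D=[("top",L+key,(404.8,172.6)),("top",Rr+key,(440.6,163.4)),("side",L+key,(388,222.2)),("side",Rr+key,(417.2,243.6)),
("top",Rr+.004*u,(434.6,142.6)),("side",Rr+.004*u,(431,230.2)),("top",L-.003*u,(398.6,151.2)),("side",L-.003*u,(401.2,209.6))]
x,r=fit(D,[.75,-.2,0]);print(x);print(r.round(1))
B=lambda c,px,py,s,ox,oy:(ox+px/s-.4,oy+py/s-.4)
b=lambda px,py:B(0,px,py,5,225,110); d=lambda px,py:B(0,px,py,6,310,115)
Q=[("top",np.array([.1025,-.055,.012]),b(243,82)),("top",np.array([-.1025,-.055,.012]),b(237,374)),("top",np.array([-.1025,.055,.012]),b(72,372)),
("side",np.array([.1025,-.055,.012]),d(323,224)),("side",np.array([-.1025,-.055,.012]),d(75,308)),("side",np.array([-.1025,.055,.012]),d(18,220)),
("top",np.array([.062,0,.122]),b(133,80)),("top",np.array([-.062,0,.122]),b(115,272)),("side",np.array([.062,0,.122]),d(247,68)),("side",np.array([-.062,0,.122]),d(85,117))]
x,r=fit(Q,[.75,.2,0]);print(x);print(r.round(1))
for n in ("vase","candlestick","jar","bowl"):
    for c in("top","side"):
        o=nets.trace(c,n); print(n,c,[(round(k["score"],2),np.round(k["xy"])) for k in o[:2]])
E
```

```text
[ 0.61123265 -0.28044055  0.26418614]
[[ 0.1  0.2]
 [ 0.3 -0.2]
 [-0.3 -0.1]
 [-0.3  0.2]
 [ 0.6 -0.5]
 [-0.7 -0.5]
 [-0.1 -0.2]
 [ 0.3  0. ]]
[ 0.61984362  0.23252164 -0.02293287]
[[ 0.1 -1.2]
 [-1.2 -0.1]
 [-1.4 -0.5]
 [ 1.2 -0.8]
 [-0.4  1.5]
 [-2.8 -0.1]
 [-0.1 -0.4]
 [ 1.6  0.1]
 [ 0.1  0.4]
 [ 0.2  1.7]]
vase top [(0.61, array([330., 208.]))]
vase side [(0.69, array([325., 193.]))]
candlestick top [(0.89, array([332., 168.]))]
candlestick side [(0.65, array([358., 186.]))]
jar top [(0.68, array([324., 117.]))]
jar side [(0.67, array([394., 171.]))]
bowl top [(0.91, array([255., 202.]))]
bowl side [(0.82, array([303., 158.]))]
```

```bash
cat >> fit.py <<'E'
DX=[0.61123,-0.28044,0.26419]; RX=[0.61984,0.2325,-0.0229]
def dock(P): return Rz(DX[2])@np.asarray(P)+[DX[0],DX[1],0]
def qdock(s): # tool y=-u, z=s*v
    Y=-Rz(DX[2])@u; Z=s*(Rz(DX[2])@v); return R.from_matrix(np.c_[np.cross(Y,Z),Y,Z]).as_quat()
def qrack(s,yaw=None):
    Y=np.array([0,0,-1.]); Z=s*(Rz(RX[2] if yaw is None else yaw)[:,0]); return R.from_matrix(np.c_[np.cross(Y,Z),Y,Z]).as_quat()
def wproj(Pw,pos,quat):
    m=optics.camera_model("wrist"); M=m["mount"]; Pt=(np.asarray(Pw).reshape(-1,3)-pos)@R.from_quat(quat).as_matrix()
    Pc=(Pt-M[:3,3])@M[:3,:3]; return cv2.projectPoints(Pc.reshape(-1,1,3),np.zeros(3),np.zeros(3),K(m),np.array(m["distortion"]))[0].reshape(-1,2)
E
python3 - <<'E'
from fit import *
o=readout.get_obs(); print({k:np.round(x,3) for k,x in o.items()})
for y in (0,-.013):
    print(y,wproj([[sx,y,sz] for sx in(-.011,.011) for sz in(-.0425,.0425)],np.zeros(3),[0,0,0,1]).round())
Uw=Rz(DX[2])@u
for s in (1,-1):
    for h in (.01,.1,.2): print(s,h,"dock",solve_ik(dock(L)+h*Uw,qdock(s)))
    for h in (.11,.25,.4): print(s,h,"rack",solve_ik([RX[0],RX[1],h],qrack(s)))
for n,h,t,sd in (("vase",.1,(330,208),(325,193)),("candlestick",.08,(332,168),(358,186)),("jar",.055,(324,117),(394,171)),("bowl",.025,(255,202),(303,158))):
    print(n,onz("top",t,h).round(3),onz("side",sd,h).round(3))
E
```

```text
{'time_s': np.float64(0.55), 'joint_pos': array([ 1.067,  0.308,  1.634,  0.   ,  1.2  , -0.07 ]), 'joint_vel': array([-0.   , -0.   , -0.001,  0.001, -0.001,  0.   ]), 'joint_efforts': array([ 0.0000e+00, -4.1490e+01, -2.7681e+01, -0.0000e+00,  2.0000e-03,
        0.0000e+00]), 'ee_pos': array([0.263, 0.567, 0.231]), 'ee_rot': array([ 0.691, -0.152,  0.152, -0.691]), 'ft_force': array([ 0.255, -0.168, -0.122]), 'ft_torque': array([0.069, 0.001, 0.062]), 'width': np.float64(0.085)}
0 [[242. 241.]
 [402. 241.]
 [245. 277.]
 [399. 277.]]
-0.013 [[235. 253.]
 [409. 253.]
 [239. 291.]
 [405. 291.]]
1 0.01 dock [-0.63250673  0.27010995  1.99072863  0.69425395  0.65674976 -1.40857243]
1 0.1 dock [-0.70537264  0.09876088  2.00851633  0.60223761  0.81518439 -1.34141222]
1 0.2 dock [-0.7965294  -0.06415898  1.98577935  0.53913524  1.01586939 -1.30258331]
1 0.11 rack [ 2.93099226e-01  5.04192331e-01  1.62278433e+00 -4.44089210e-16
  1.01461600e+00  3.15999226e-01]
1 0.25 rack [ 2.93099226e-01  3.63231564e-01  1.52184283e+00 -4.44089210e-16
  1.25651826e+00  3.15999226e-01]
1 0.4 rack [ 2.93099
[... 200 characters left out ...]
4  0.09876088  2.00851633  0.60223761  0.81518439  1.80018044]
-1 0.2 dock [-0.7965294  -0.06415898  1.98577935  0.53913524  1.01586939  1.83900935]
-1 0.11 rack [ 2.93099226e-01  5.04192331e-01  1.62278433e+00 -4.44089210e-16
  1.01461600e+00 -2.82559343e+00]
-1 0.25 rack [ 2.93099226e-01  3.63231564e-01  1.52184283e+00 -4.44089210e-16
  1.25651826e+00 -2.82559343e+00]
-1 0.4 rack [ 2.93099226e-01  2.86506442e-01  1.32759822e+00 -4.44089210e-16
  1.52748799e+00 -2.82559343e+00]
vase [[ 0.425 -0.014  0.1  ]] [[ 0.425 -0.014  0.1  ]]
candlestick [[ 0.555 -0.021  0.08 ]] [[ 0.555 -0.029  0.08 ]]
jar [[0.733 0.004 0.055]] [[ 0.731 -0.013  0.055]]
bowl [[0.455 0.229 0.025]] [[0.469 0.255 0.025]]
```

```bash
python3 - <<'E'
from fit import *
env.line_to([.263,.567,.35],feed=.3)
env.move_pose([RX[0],RX[1]+.03,.30],qrack(1))
o=readout.get_obs(); im=optics.capture("wrist"); save(im,"w_rack.png"); np.savez("w_rack.npz",p=o["ee_pos"],q=o["ee_rot"]); print(o["time_s"],o["ee_pos"],o["ee_rot"])
Uw=Rz(DX[2])@u
env.move_pose([.56,-.05,.42],qrack(1))
env.move_pose(dock(L)+.17*Uw,qdock(1))
o=readout.get_obs(); im=optics.capture("wrist"); save(im,"w_dock.png"); np.savez("w_dock.npz",p=o["ee_pos"],q=o["ee_rot"]); print(o["time_s"],o["ee_pos"],o["ee_rot"])
E
```

```text
2.8167 [0.61924621 0.2637277  0.30015378] [-0.49454332  0.50546834 -0.50508747  0.49478815]
5.225 [ 0.51490397 -0.24606892  0.27968137] [-0.39697854  0.30366889 -0.52602167  0.68810933]
```

View pics/w_rack.png

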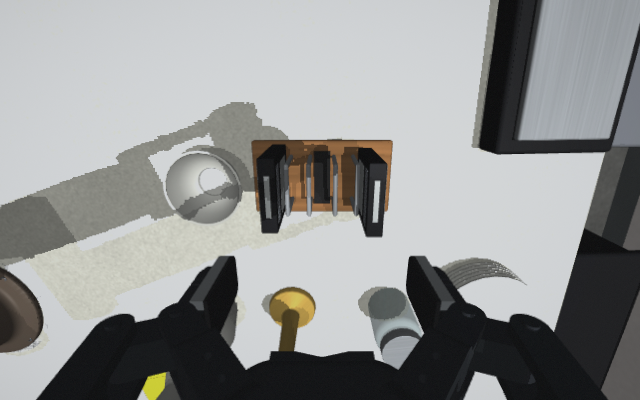

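View pics/w_dock.png

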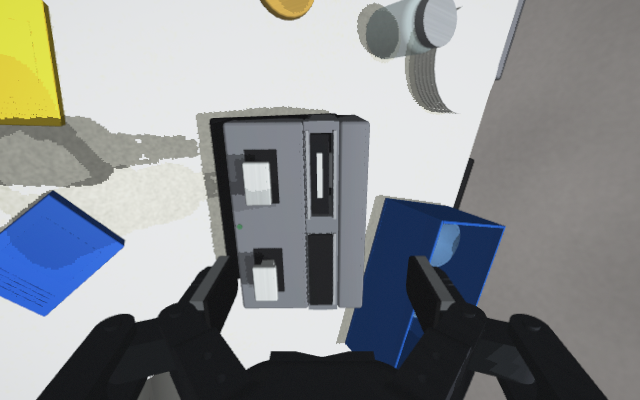

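The wrist dock view confirms the layout: loaded slot at (320,175) with its key at (257,183), and the blank at (321,270) with its key at (265,283). I'll check the pose fits against these pictures.

```bash
cat > ov.py <<'E'
from fit import *
def rackpts(RX):
    g=[]
    T=lambda P:Rz(RX[2])@np.array(P,float)+[RX[0],RX[1],0]
    def rect(xc,w,d,z): return np.array([T([xc+a*w/2,b*d/2,z]) for a,b in((-1,-1),(1,-1),(1,1),(-1,1))])
    g.append((rect(0,.205,.11,.012),(0,255,0))); g.append((rect(0,.024,.08,.015),(255,0,255)))
    for x in(-.062,.062): g.append((rect(x,.02,.09,.122),(255,255,0)))
    for x in(-.017,.017): g.append((rect(x,.0001,.064,.081),(255,0,0)))
    return g
def dockpts(DX):
    g=[]
    T=lambda P:Rz(DX[2])@np.array(P,float)+[DX[0],DX[1],0]
    def rect(c,wv,wy,h): return np.array([T(c+a*wv/2*v+h*u+np.array([0,b*wy/2,0])) for a,b in((-1,-1),(1,-1),(1,1),(-1,1))])
    g.append((rect(L,.023,.092,0),(0,255,0))); g.append((rect(Rr,.028,.097,.004),(255,0,0)))
    for c in(L,Rr): g.append((rect(c-.062*v,.026,.044,.03),(255,0,255)))
    g.append((rect(np.array([0,0,.132])-.024*v,.152,.232,0),(255,255,0)))
    return g
def draw(fn,out,g,crop,f,pq):
    im=cv2.imread("pics/"+fn); im=cv2.resize(im,None,fx=f,fy=f,interpolation=cv2.INTER_CUBIC)
    for P,c in g:
        px=wproj(P,*pq) if pq is not None else None
        cv2.polylines(im,[np.round((px+.5)*f*8-4).astype(int)],True,c,1,cv2.LINE_AA,3)
    x0,y0,x1,y1=[int(c*f) for c in crop]; cv2.imwrite("pics/"+out,im[y0:y1,x0:x1])
E
python3 - <<'E'
from ov import *
a=np.load("w_rack.npz"); draw("w_rack.png","o_rack.png",rackpts(RX),(230,120,410,255),4,(a["p"],a["q"]))
a=np.load("w_dock.npz"); draw("w_dock.png","o_dock.png",dockpts(DX),(190,100,390,320),2.7,(a["p"],a["q"]))
E
```

```text
(no output)
```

View pics/o_rack.png

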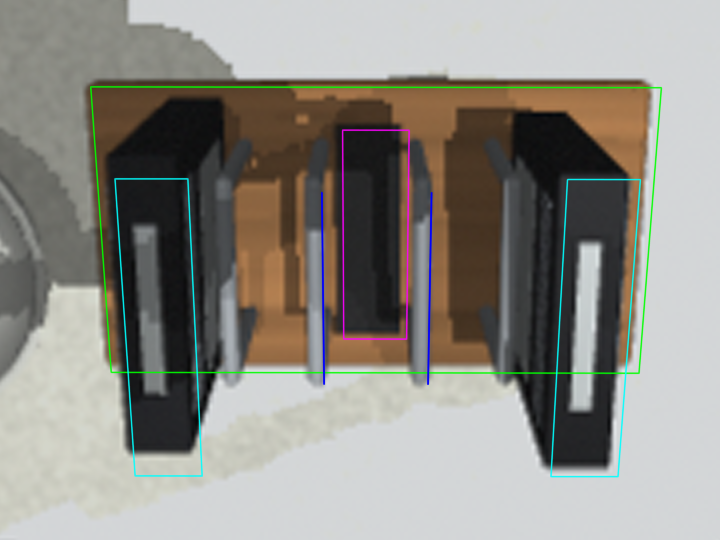

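View pics/o_dock.png

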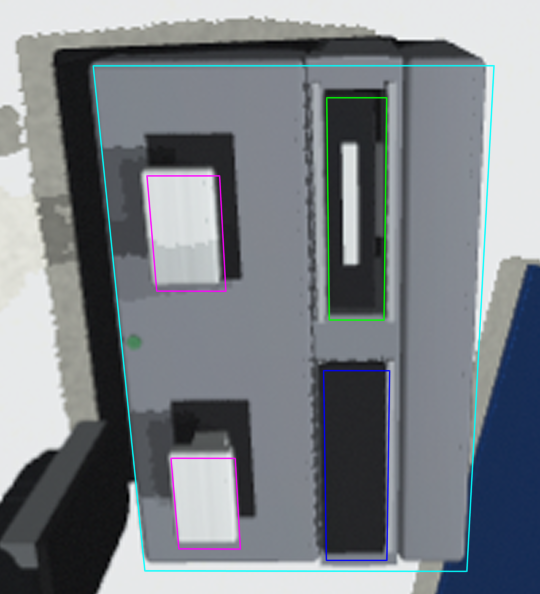

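```bash
python3 - <<'E'
from ov import *
Uw=Rz(DX[2])@u
env.move_pose(dock(L)+.17*Uw-Rz(DX[2])@[0,.09,0],qdock(-1))
env.hold(.2)
o=readout.get_obs(); im=optics.capture("wrist"); save(im,"w_dock2.png"); np.savez("w_dock2.npz",p=o["ee_pos"],q=o["ee_rot"]); print(o["time_s"],o["ee_pos"])
draw("w_dock2.png","o_dock2.png",dockpts(DX),(150,60,490,330),2.2,(o["ee_pos"],o["ee_rot"]))
E
```

```text
8.0667 [ 0.53754784 -0.33345755  0.2792629 ]
```

View pics/o_dock2.png

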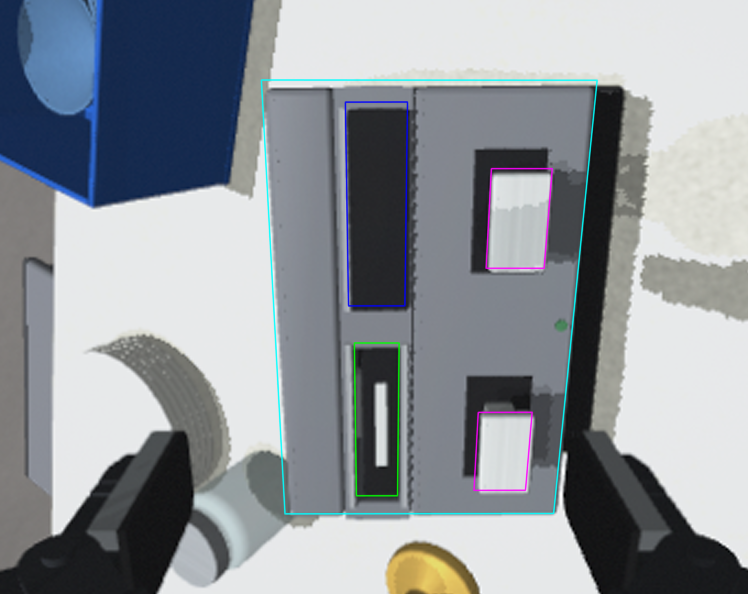

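```bash
cat > fit2.py <<'E'
from ov import *
def quad(c,wv,wy,h): return [c+a*wv/2*v+h*u+np.array([0,b*wy/2,0]) for a,b in((-1,1),(1,1),(1,-1),(-1,-1))] # TL TR BR BL in view1
E
python3 - <<'E'
from fit2 import *
k=-.062*v
A=[(quad(L+k,.026,.044,.03),[(142,170),(213,168),(220,287),(153,290)]),(quad(Rr+k,.026,.044,.03),[(169,452),(233,451),(240,543),(178,546)]),(quad(Rr,.028,.097,.004),[(318,364),(386,362),(386,556),(322,556)])]
B=[(quad(L+k,.026,.044,.03),[(529,492),(478,492),(480,413),(533,413)]),(quad(Rr+k,.026,.044,.03),[(546,270),(487,270),(488,172),(551,170)]),(quad(Rr,.028,.097,.004),[(407,309),(350,309),(348,109),(408,109)])]
V=[]
for S,f,og,n in((A,2.7,(190,100),"w_dock"),(B,2.2,(150,60),"w_dock2")):
    z=np.load(n+".npz"); V.append((np.array(sum([s[0] for s in S],[])),np.array(sum([s[1] for s in S],[]))/f+og-.5+.5/f,z["p"],z["q"]))
def f(x):
    return np.concatenate([(wproj(P@Rz(x[2]).T+[x[0],x[1],0],p,q)+x[3:5]-px) for P,px,p,q in V])
s=least_squares(lambda x:f(x).ravel(),[*DX,0,0]);print(s.x.round(4));print(f(s.x).round(1).tolist())
E
```

```text
[ 0.6106 -0.2784  0.2745  0.9588 -0.0414]
[[-0.7, 0.1], [0.0, 0.6], [0.4, -0.5], [-0.5, -1.4], [-0.3, 0.6], [-0.2, 0.8], [-0.4, 0.4], [-0.3, -0.6], [0.9, 0.2], [0.3, 0.7], [0.1, -0.7], [1.4, -0.5], [-0.2, 0.1], [-0.4, 0.4], [0.3, 0.8], [0.6, 0.6], [-0.6, 0.1], [-0.1, 0.4], [1.4, -0.3], [0.4, 0.4], [-0.3, -0.0], [0.1, 0.2], [-1.3, -1.1], [-0.5, -1.4]]
```

```bash
python3 - <<'E'
from fit2 import *
for n,c,f in (("w_dock",(190,100,390,320),2.7),("w_dock2",(150,60,490,330),2.2)):
    z=np.load(n+".npz"); draw(n+".png","p_"+n+".png",dockpts([.6106,-.2784,.2745]),c,f,(z["p"],z["q"]))
print(wproj(dock(L),z["p"],z["q"]))
E
```

```text
[[320.80253015 251.62612457]]
```

View pics/p_w_dock.png

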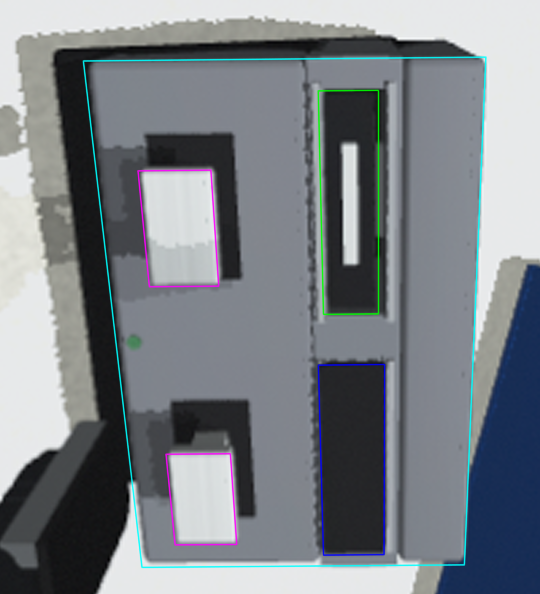

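View pics/p_w_dock2.png

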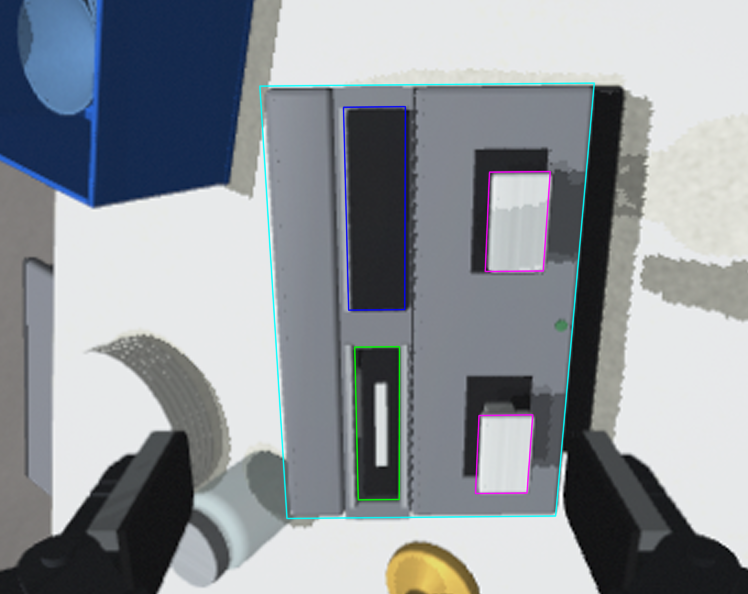

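```bash
python3 - <<'E'
from fit2 import *
P=np.array([[-.1025,.055,.012],[.1025,.055,.012],[-.1025,-.055,.012],[.1025,-.055,.012],[-.012,.04,.015],[.012,.04,.015],[-.012,-.04,.015],[.012,-.04,.015]])
px=np.array([(88,84),(650,84),(108,366),(637,366),(335,127),(401,125),(342,331),(400,331)])/4+[230,120]-.5+.125
z=np.load("w_rack.npz")
for b in ([0,0],[.96,0]):
    f=lambda x:wproj(P@Rz(x[2]).T+[x[0],x[1],0],z["p"],z["q"])+b-px
    s=least_squares(lambda x:f(x).ravel(),RX);print(s.x.round(4),f(s.x).round(1).tolist())
E
```

```text
[ 0.6205  0.2338 -0.0175] [[-1.1, -0.3], [1.3, -0.9], [-0.4, 0.8], [-0.5, 0.2], [0.3, -0.6], [0.5, -0.2], [-0.7, 0.8], [0.5, 0.7]]
[ 0.6191  0.2338 -0.0178] [[-1.1, -0.3], [1.3, -0.9], [-0.4, 0.7], [-0.5, 0.2], [0.3, -0.6], [0.5, -0.2], [-0.7, 0.8], [0.5, 0.7]]
```

```bash
python3 - <<'E'
from fit2 import *
z=np.load("w_rack.npz")
M=lambda x:wproj(Rz(x[2])@np.array([0,0,.015])+[x[0],x[1],0],z["p"],z["q"])
for x in (RX,[.6205,.2338,-.0175],[.6191,.2338,-.0178]): print(M(x),(M(x)-[230,120]+.5)*4)
P=rackpts(RX)[1][0]; print(wproj(P,z["p"],z["q"]),wproj(P,z["p"],z["q"]).mean(0))
for g in (rackpts([.6205,.2338,-.0175]),): draw("w_rack.png","o_rack2.png",g,(230,120,410,255),4,(z["p"],z["q"]))
E
```

```text
[[321.69542342 178.53013848]] [[368.78169366 236.12055392]]
[[322.12160484 177.67110537]] [[370.48641938 232.68442149]]
[[321.17728611 177.69131123]] [[366.70914443 232.76524491]]
[[313.80092627 203.91602912]
 [329.52460695 203.92664666]
 [330.05566685 151.65188   ]
 [313.40290525 151.63607372]] [321.69602633 177.78265738]
```

View pics/o_rack2.png

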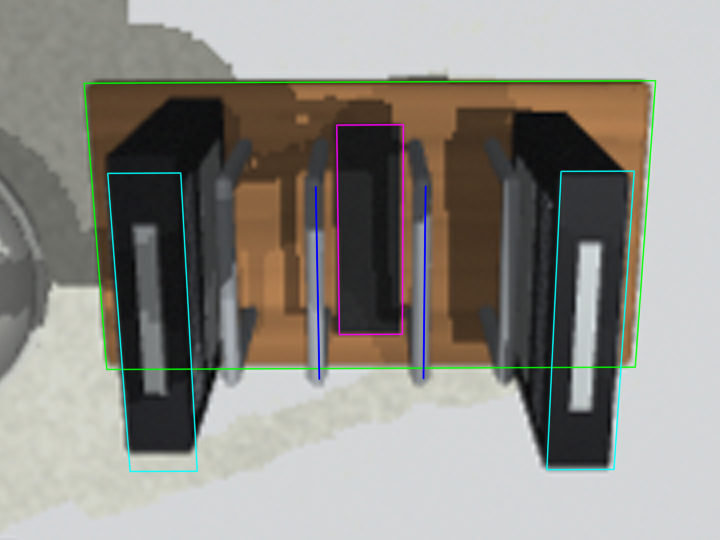

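```bash
python3 - <<'E'
from fit2 import *
for n in ("wrist","top","side"): print(optics.camera_model(n))
E
```

```text
{'fovy': 67.82540803646023, 'cx': 321.62934709173794, 'cy': 198.20981023301695, 'distortion': array([-0.01564024,  0.        ,  0.        ,  0.        ,  0.        ]), 'mount': array([[ 5.11289659e-04,  9.47656876e-01,  3.19290125e-01,
        -8.18546134e-02],
       [-1.38981000e-03, -3.19289185e-01,  9.47656311e-01,
        -1.42406664e-01],
       [ 9.99998904e-01, -9.28279483e-04,  1.15381375e-03,
         6.62755462e-04],
       [ 0.00000000e+00,  0.00000000e+00,  0.00000000e+00,
         1.00000000e+00]])}
{'fovy': 51.24564682429504, 'cx': 324.08992828824086, 'cy': 202.77566836616387, 'distortion': array([-0.03832441,  0.        ,  0.        ,  0.        ,  0.        ]), 'rvec': array([ 2.14812753, -2.14954247,  0.16565753]), 'tvec': array([0.00404856, 0.45110493, 1.31709265])}
{'fovy': 55.98405330565442, 'cx': 323.6374368889465, 'cy': 195.7792189496648, 'distortion': array([-0.00315412,  0.        ,  0.        ,  0.        ,  0.        ]), 'rvec': array([ 2.36976662, -0.61584607,  0.2082154 ]), 'tvec': array([-0.37286506,  0.20510225,  1.28686689])}
```

```bash
python3 - <<'E'
from ov import *
for n in ("wrist",): print(optics.camera_model(n)["mount"])
print(RX)
a=np.load("w_rack.npz"); draw("w_rack.png","o_rack3.png",rackpts(RX),(230,120,410,255),4,(a["p"],a["q"]))
E
python3 -c "
import cv2,numpy as np
i=cv2.imread('pics/o_rack3.png');j=cv2.imread('pics/o_rack.png');print(np.abs(i.astype(int)-j).sum())"
```

```text
[[ 5.11289659e-04  9.47656876e-01  3.19290125e-01 -8.18546134e-02]
 [-1.38981000e-03 -3.19289185e-01  9.47656311e-01 -1.42406664e-01]
 [ 9.99998904e-01 -9.28279483e-04  1.15381375e-03  6.62755462e-04]
 [ 0.00000000e+00  0.00000000e+00  0.00000000e+00  1.00000000e+00]]
[0.61984, 0.2325, -0.0229]
4457511
```

```bash
python3 - <<'E'
from fit2 import *
ms=[optics.camera_model("wrist")["mount"]]
for i in range(4):
    im=optics.capture("wrist"); m=optics.camera_model("wrist")["mount"]; ms.append(m); print(m[:3,3].round(5), R.from_matrix(m[:3,:3]@ms[0][:3,:3].T).as_rotvec().round(5))
print(readout.get_obs()["time_s"])
E
```

```text
[-0.08185 -0.14241  0.00066] [-0. -0.  0.]
[-0.08185 -0.14241  0.00066] [-0. -0.  0.]
[-0.08185 -0.14241  0.00066] [-0. -0.  0.]
[-0.08185 -0.14241  0.00066] [-0. -0.  0.]
8.3167
```

```bash
sed -i 's/^DX=.*/DX=[0.6106,-0.2784,0.2745]; RX=[0.6195,0.2338,-0.018]/' fit.py
cat > st.py <<'E'
from fit2 import *
Uw=Rz(DX[2])@u; Vw=Rz(DX[2])@v
def S(tag=""):
    o=readout.get_obs(); d=o["ee_pos"]-dock(L); print(tag,round(float(o["time_s"]),2),"h",round(float(d@Uw),4),"v",round(float(d@Vw),4),"Fu",round(float(np.array(o["ft_force"])@Uw),1),"F",np.round(o["ft_force"],1),"w",round(float(o["width"]),4)); return o
def snap(fn):
    o=readout.get_obs(); im=optics.capture("wrist"); m=optics.camera_model("wrist")["mount"]; save(im,fn+".png"); np.savez(fn+".npz",p=o["ee_pos"],q=o["ee_rot"],m=m)
E
python3 - <<'E'
from st import *
env.gripper_close(40)
env.move_pose(dock(L)-.062*Vw+.08*Uw,qdock(1))
S("above"); env.line_to(dock(L)-.062*Vw+.04*Uw,feed=.15)
S("near"); snap("w_key")
for h in (.033,.030,.027,.022):
    env.line_to(dock(L)-.062*Vw+h*Uw,feed=.06); S(h)
E
```

```text
above 11.84 h 0.0801 v -0.0619 Fu 0.3 F [0.6 0.1 0.7] w -0.0001
near 12.26 h 0.0395 v -0.0624 Fu 0.1 F [-0.6 -0.1 -0.3] w -0.0001
0.033 12.57 h 0.0331 v -0.0619 Fu -0.1 F [ 0.  -0.8 -0.2] w -0.0001
0.03 12.82 h 0.0304 v -0.0615 Fu 1.5 F [-1.  -0.3  1.1] w 0.0004
0.027 13.07 h 0.0275 v -0.0615 Fu 4.6 F [-2.  -1.   4.1] w -0.0002
0.022 13.32 h 0.0223 v -0.0615 Fu 4.2 F [-1.2 -1.   4.1] w 0.0
```

View pics/w_key.png

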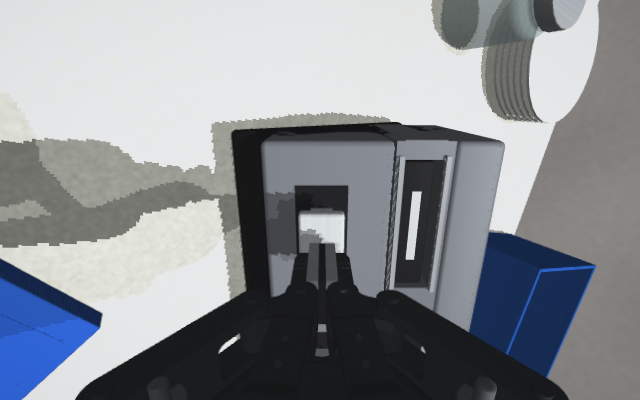

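The closed tips sit centred on the left key, at about (322,250), and touched it at the expected height. I'll press it through.

```bash
python3 - <<'E'
from st import *
for h in (.014,.009,.0065):
    env.line_to(dock(L)-.062*Vw+h*Uw,feed=.06); S(h)
env.hold(.15); o=S("hold"); 
if o["ft_force"]@Uw<22: env.line_to(dock(L)-.062*Vw+.0052*Uw,feed=.03); S("more")
env.hold(.1); snap("w_press")
env.line_to(dock(L)-.062*Vw+.06*Uw,feed=.12); S("up")
env.gripper_open()
env.move_pose(dock(L)+.13*Uw,qdock(1)); env.hold(.15); S("look"); snap("w_ej")
E
```

```text
0.014 13.61 h 0.0142 v -0.0615 Fu 3.8 F [-0.9 -1.2  3.8] w 0.0002
0.009 13.86 h 0.0092 v -0.0615 Fu 4.1 F [-0.5 -1.3  4.3] w 0.0003
0.0065 14.11 h 0.0069 v -0.0615 Fu 6.3 F [-2.1 -1.2  5.9] w -0.0003
hold 14.26 h 0.0069 v -0.0615 Fu 6.8 F [-3.  -0.8  6.1] w -0.0001
more 14.51 h 0.0058 v -0.0615 Fu 7.6 F [-3.4 -0.   6.9] w -0.0002
up 15.27 h 0.0596 v -0.0626 Fu 0.2 F [ 0.8 -0.2  0.6] w 0.0002
look 16.66 h 0.1288 v -0.0018 Fu -0.3 F [0.7 0.4 0.1] w 0.0853
```

View pics/w_press.png

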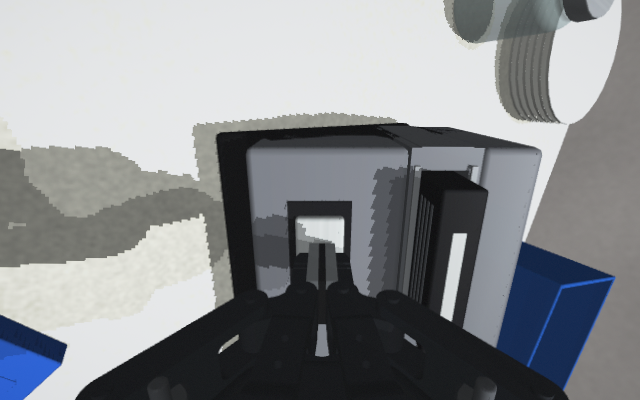

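View pics/w_ej.png

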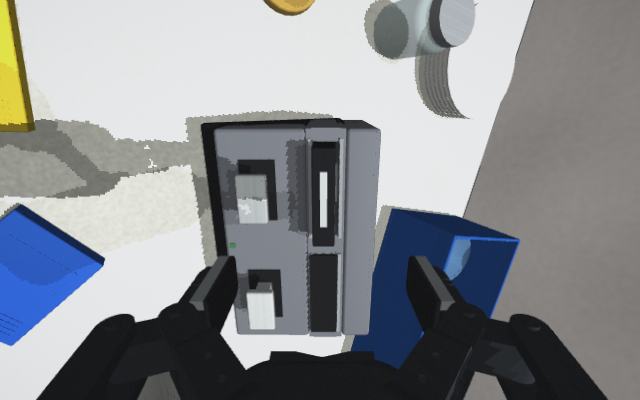

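The press picture shows the cartridge risen at (455,240), and in the later view it still stands up at (324,195) with the key released. Next I check its proud height with an overlay.

```bash
python3 - <<'E'
from st import *
z=np.load("w_ej.npz"); print(z["m"][:3,3])
g=[(np.array([dock(p) for p in quad(L,.02,.09,.030)]),(0,255,0)),(np.array([dock(p) for p in quad(L-.062*v,.026,.044,.03)]),(255,0,255)),(np.array([dock(p) for p in quad(Rr,.028,.097,.004)]),(255,0,0))]
draw("w_ej.png","o_ej.png",g,(200,110,400,350),2.5,(z["p"],z["q"]))
E
```

```text
[-0.08261222 -0.14240217 -0.00065959]
```

View pics/o_ej.png

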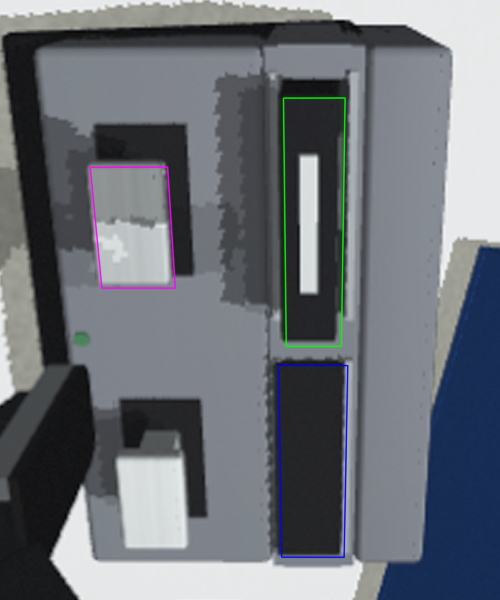

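```bash
python3 - <<'E'
from st import *
c=dock(L)-.001*Vw
env.line_to(c+.06*Uw,rotation=qdock(1),feed=.2); S()
for h in (.035,.025,.020):
    env.line_to(c+h*Uw,feed=.08); o=S(h)
    if o["ft_force"]@Uw>4: print("contact"); break
else:
    env.gripper_close(90); S("closed"); snap("w_grip")
E
```

```text
17.21 h 0.0592 v -0.0019 Fu 0.7 F [-0.2  0.2  0.8] w 0.0851
0.035 17.67 h 0.0346 v -0.0013 Fu -0.7 F [ 0.3  0.3 -0.6] w 0.0855
0.025 17.94 h 0.0245 v -0.0014 Fu -0.2 F [-0.1  0.2 -0.2] w 0.0855
0.02 18.19 h 0.0197 v -0.0012 Fu 0.5 F [-0.4  0.8  0.5] w 0.0854
closed 18.82 h 0.0202 v -0.0007 Fu 1.4 F [0.3 0.8 1.9] w 0.0171
```

View pics/w_grip.png

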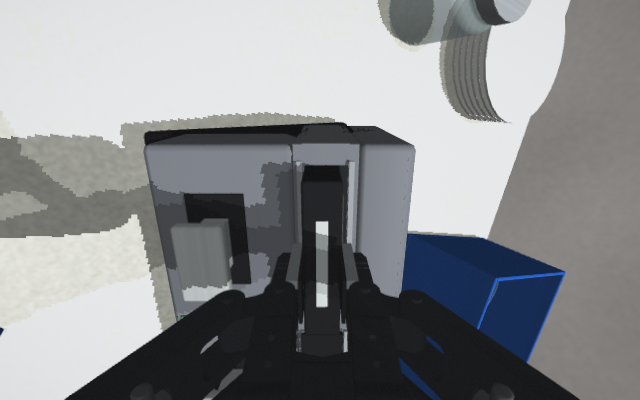

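Gripped on the top ribs at (322,240), with width 17 mm. I'll pull it part-way and check.

```bash
python3 - <<'E'
from st import *
c=dock(L)-.001*Vw
env.line_to(c+.025*Uw,feed=.03); S()
env.line_to(c+.060*Uw,feed=.08); S(); snap("w_pull")
E
```

```text
19.18 h 0.025 v -0.0007 Fu -1.5 F [ 2.4  0.9 -0.3] w 0.017
 19.77 h 0.0604 v -0.0008 Fu 3.0 F [-1.4  1.8  2.9] w 0.0167
```

View pics/w_pull.png

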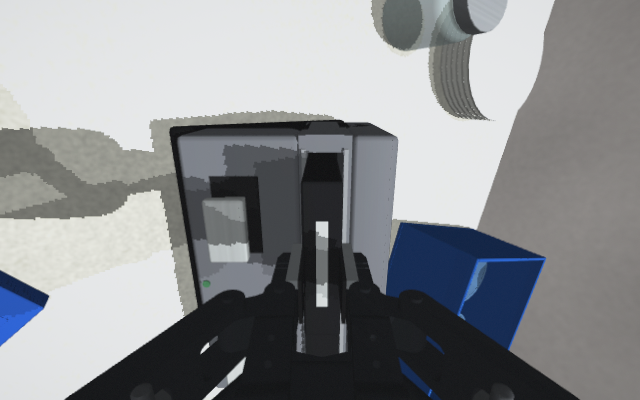

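```bash
python3 - <<'E'
from st import *
c=dock(L)-.001*Vw
env.line_to(c+.15*Uw,feed=.15); o=S()
p=o["ee_pos"]; env.line_to([p[0],p[1],.44],feed=.25); S()
env.move_pose([.56,.0,.46],qrack(1)); S()
env.move_pose([RX[0]-.11,RX[1]+.06,.36],qrack(1,-.018)); env.hold(.2); S(); snap("w_r1")
env.line_to([RX[0]+.11,RX[1]+.06,.36],feed=.3); env.hold(.2); S(); snap("w_r2")
E
```

```text
20.57 h 0.149 v -0.0022 Fu -1.4 F [-0.3 -0.  -1.8] w 0.0168
 21.43 h 0.3028 v 0.086 Fu -2.1 F [-0.2  0.5 -2.5] w 0.0171
 22.43 h 0.2694 v 0.1858 Fu -0.5 F [-0.7 -1.1 -1.1] w 0.0168
 23.83 h 0.1689 v 0.1649 Fu -1.7 F [ 0.2  0.  -1.8] w 0.017
 24.97 h 0.0641 v 0.3472 Fu -1.2 F [-1.  -0.5 -2. ] w 0.0166
```

View pics/w_r1.png

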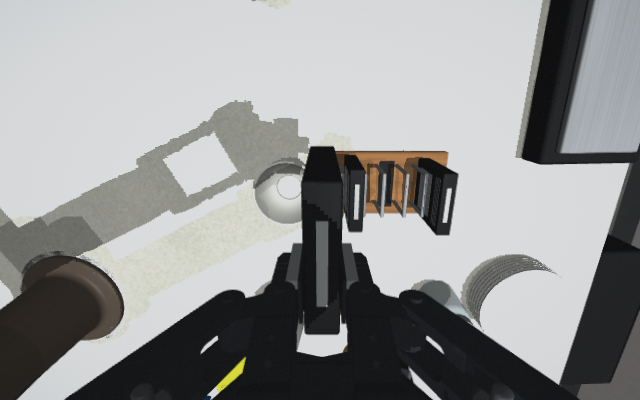

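View pics/w_r2.png

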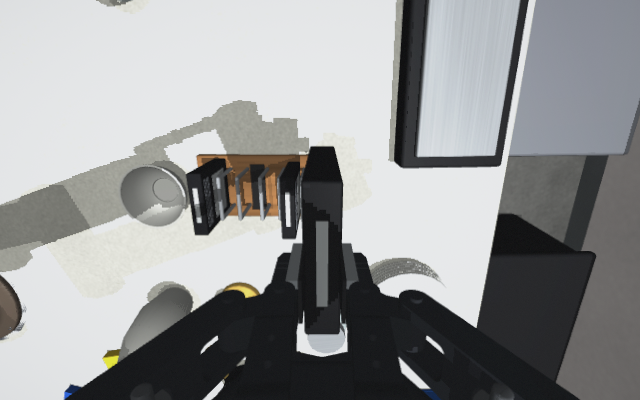

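The cartridge hangs straight in the jaws at (322,240), and the rack is visible in both views, with its empty middle bay at (388,185) and (253,185). I'll overlay the rack model with each picture's own mount.

```bash
cat >> fit2.py <<'E'
def wprojm(Pw,z):
    m=optics.camera_model("wrist"); M=z["m"]; Pt=(np.asarray(Pw).reshape(-1,3)-z["p"])@R.from_quat(z["q"]).as_matrix()
    Pc=(Pt-M[:3,3])@M[:3,:3]; return cv2.projectPoints(Pc.reshape(-1,1,3),np.zeros(3),np.zeros(3),K(m),np.array(m["distortion"]))[0].reshape(-1,2)
def drawm(n,out,g,crop,f):
    z=np.load(n+".npz"); im=cv2.imread("pics/"+n+".png"); im=cv2.resize(im,None,fx=f,fy=f,interpolation=cv2.INTER_CUBIC)
    for P,c in g: cv2.polylines(im,[np.round((((wprojm(P,z)+.5)*f)-.5)*8).astype(int)],True,c,1,cv2.LINE_AA,3)
    x0,y0,x1,y1=[int(c*f) for c in crop]; cv2.imwrite("pics/"+out,im[y0:y1,x0:x1])
E
python3 - <<'E'
from fit2 import *
drawm("w_r1","o_r1.png",rackpts(RX),(330,140,470,245),5)
drawm("w_r2","o_r2.png",rackpts(RX),(180,140,320,245),5)
E
```

```text
(no output)
```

View pics/o_r1.png

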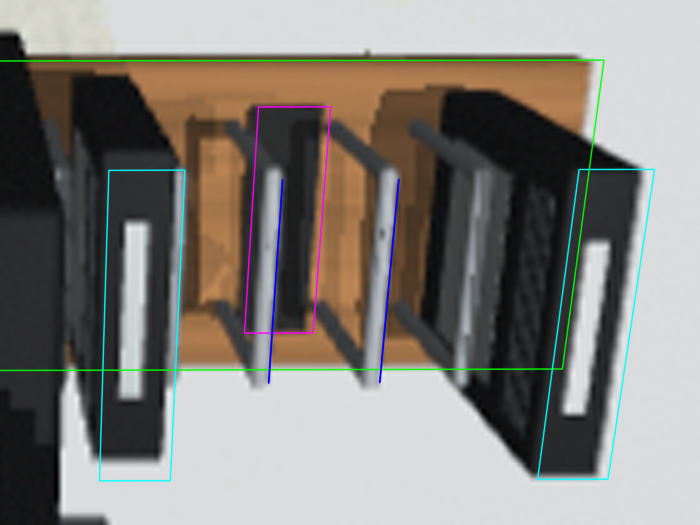

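View pics/o_r2.png

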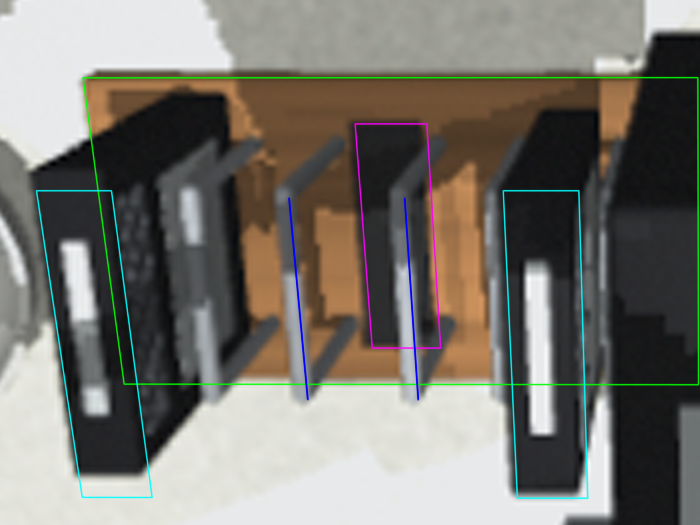

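```bash
sed -i 's/RX=\[0.6195.*/RX=[0.6176,0.2346,-0.017]/' fit.py; python3 - <<'E'
from st import *
env.move_pose([RX[0],RX[1],.34],qrack(1)); 
env.line_to([RX[0],RX[1],.205],feed=.2); env.hold(.2); o=S(); print(o["ee_pos"]); snap("w_ins")
for n in("side","top"):
    im=optics.capture(n); c=im[95:185,290:390] if n=="side" else im[100:200,210:310]
    save(cv2.convertScaleAbs(cv2.resize(c,None,fx=6,fy=6,interpolation=cv2.INTER_CUBIC),alpha=1.6),"ins_"+n+".png")
im=cv2.imread("pics/w_ins.png"); cv2.imwrite("pics/w_insc.png",cv2.resize(im[100:300,220:420],None,fx=3,fy=3,interpolation=cv2.INTER_CUBIC))
E
```

```text
26.62 h -0.0084 v 0.1651 Fu -1.2 F [ 1.3 -0.2 -0.8] w 0.0171
[0.61896851 0.23505903 0.20726655]
```

View pics/w_insc.png

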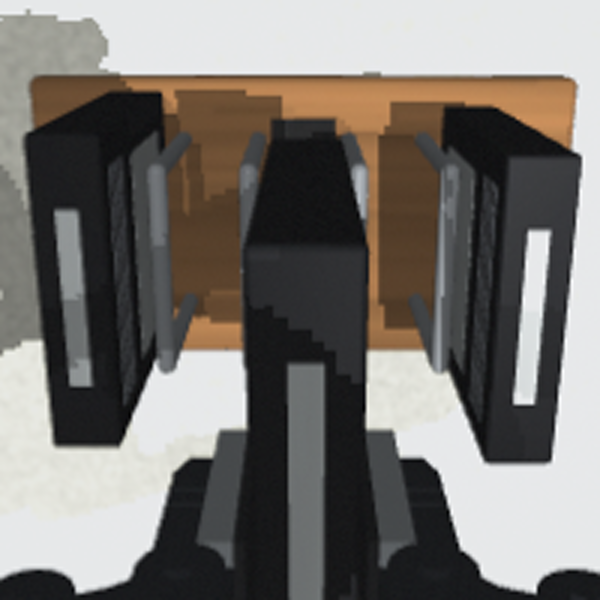

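View pics/ins_side.png

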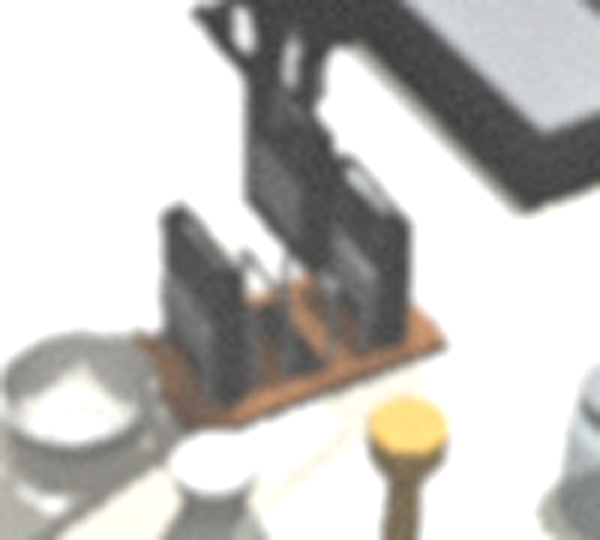

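View pics/ins_top.png

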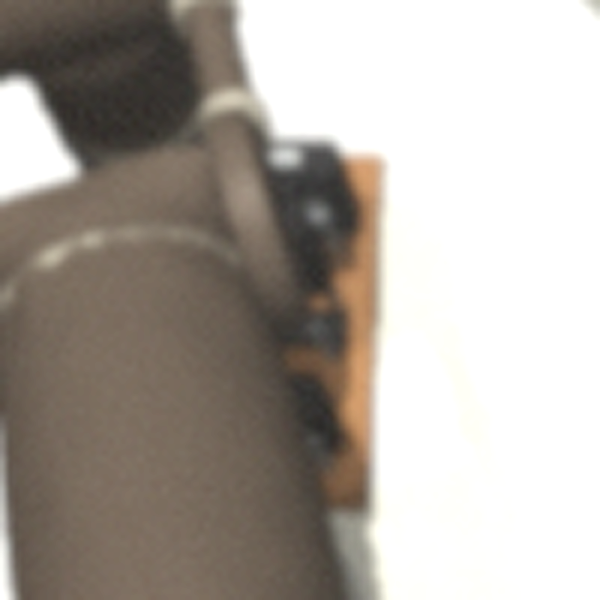

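The bottom end of the cartridge, at crop (306,125), lies centred between the hoop tops at 263 and 348, over the mat. I'll lower it gently from here, watching the force.

```bash
python3 - <<'E'
from st import *
o=S(); print(o["ee_pos"])
x,y=RX[0],RX[1]
f0=np.array(o["ft_force"])
for z in (.17,.14,.125,.119,.116,.114,.112):
    env.line_to([x,y,z],feed=.06); env.hold(.05); o=S(z); print(np.round(o["ee_pos"],4))
    if (np.array(o["ft_force"])-f0)[2]>5 or np.abs((np.array(o["ft_force"])-f0)[:2]).max()>12: print("contact");break
snap("w_low")
E
```

```text
26.77 h -0.0089 v 0.1639 Fu -1.7 F [ 0.3 -0.2 -1.9] w 0.0171
[0.61815646 0.23476184 0.20620402]
0.17 27.55 h -0.0399 v 0.1458 Fu -0.9 F [ 0.9  0.1 -0.5] w 0.0171
[0.618  0.2347 0.1703]
0.14 28.25 h -0.066 v 0.1306 Fu -0.8 F [ 0.   0.3 -0.8] w 0.017
[0.6179 0.2347 0.1401]
0.125 28.7 h -0.0792 v 0.1223 Fu -0.4 F [-0.1 -0.1 -0.5] w 0.0171
[0.6173 0.2345 0.1246]
0.119 29.0 h -0.0843 v 0.1194 Fu -2.4 F [-0.  -0.  -2.7] w 0.017
[0.6174 0.2345 0.1187]
0.116 29.3 h -0.0867 v 0.1185 Fu -1.7 F [ 1.   0.6 -1.3] w 0.0169
[0.6178 0.2347 0.1162]
0.114 29.6 h -0.087 v 0.1189 Fu 6.7 F [-1.5 -0.1  6.9] w 0.0172
[0.6183 0.2347 0.1161]
contact
```

View pics/w_low.png

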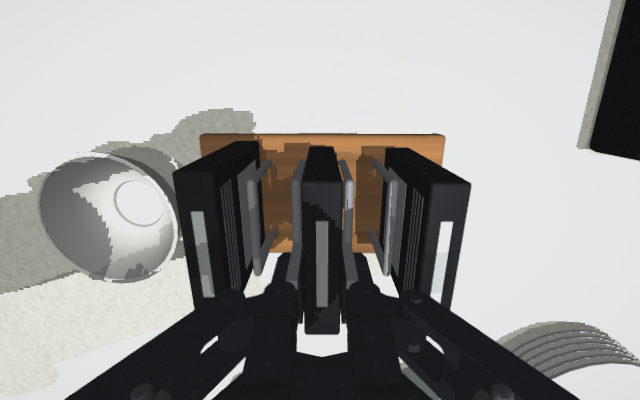

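Contact came at TCP z = 0.116, where the mat was predicted at 0.115. The cartridge stands between its hoops at (322,200). I'll release and back off.

```bash
python3 - <<'E'
from st import *
x,y=RX[0],RX[1]
env.line_to([x,y,.1155],feed=.03); S()
env.gripper_open(); o=S("open")
env.line_to([x,y,.20],feed=.1); 
env.line_to([x,y+.03,.34],feed=.25); env.hold(.2); S(); snap("w_end")
env.move_pose([.30,.45,.40],qrack(1,.9)); env.hold(.2)
for n in("side","top"):
    im=optics.capture(n); save(im,"end_"+n+"_full.png"); c=im[95:185,290:390] if n=="side" else im[110:195,225:290]
    save(cv2.convertScaleAbs(cv2.resize(c,None,fx=6,fy=6,interpolation=cv2.INTER_CUBIC),alpha=1.6),"end_"+n+".png")
T=lambda P:Rz(RX[2])@np.array(P)+[RX[0],RX[1],0]
g=[(np.array([T([a*.01,b*.045,.125]) for a,b in((-1,-1),(1,-1),(1,1),(-1,1))]),(0,255,0))]+rackpts(RX)[:1]
drawm("w_end","o_end.png",g,(230,120,410,260),4)
S()
E
```

```text
29.9 h -0.0869 v 0.1187 Fu 2.5 F [-1.2 -1.   2. ] w 0.017
open 30.57 h -0.0872 v 0.118 Fu 0.0 F [0.3 0.  0.2] w 0.0851
 32.48 h 0.1011 v 0.2346 Fu 1.0 F [ 0.  -0.4  1.1] w 0.0852
 34.23 h 0.2823 v 0.0465 Fu -0.3 F [0.7 0.  0.1] w 0.0852
```

View pics/o_end.png

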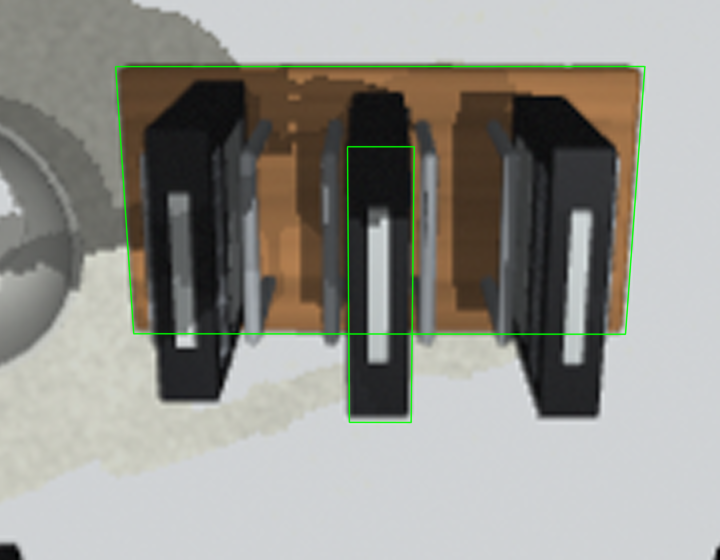

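View pics/end_side.png

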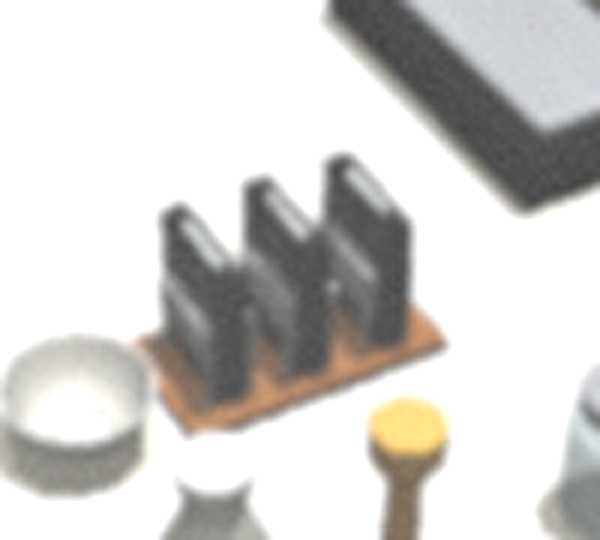

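View pics/end_top_full.png

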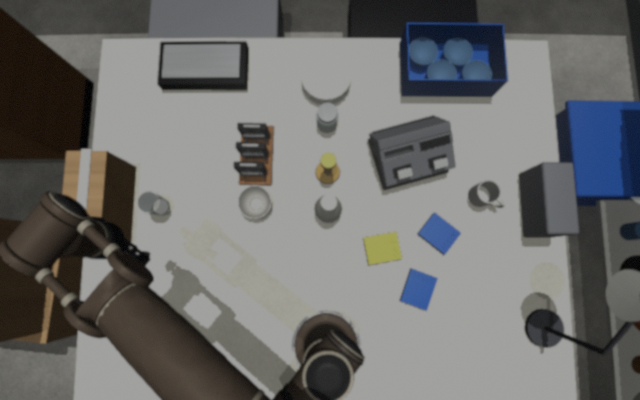

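View pics/end_side_full.png

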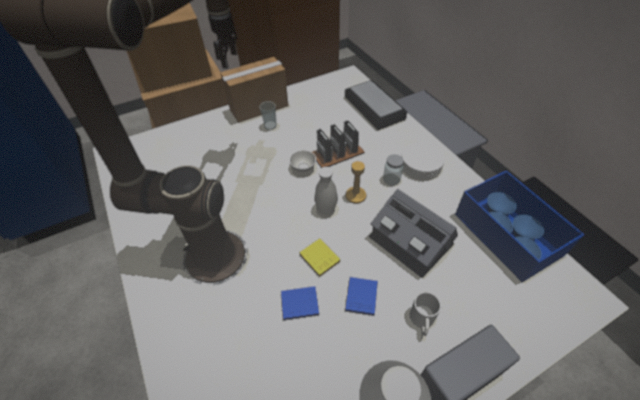

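The cartridge stands upright in the middle bay, at (252,150) in the top view, and agrees with the overlay to about 1 mm. Keys, spares and crockery are where they were. The tool is clear, so I'm handing in.

```bash
python3 -c "
from workcell import env
env.finish_job()"
```

```text
the job is handed in; nothing more can be done
```

The wiped cartridge now stands upright in the rack's empty middle bay, and the job was handed in at about 34 s of the 58 s allowed. I pressed the left key through about 24 mm and the cartridge popped up. It stayed about 30 mm proud after the key sprang back. I drew it out along its slot, lowered it until it touched the mat, released it and moved the arm clear.

**Last checks:**
- **Cartridge:** in the final wrist picture it matches the expected spot on the mat to within 1–2 mm and stands straight between the hoops.
- **Everything else:** in the top and side views both keys look released, and the two rack cartridges and the crockery look unmoved. I judged this by eye from the pictures.

**Checks that disagreed:**
- **Camera positions:** the first top/side estimates were about 2 mm off in x and y compared with the wrist views. I used the wrist-corrected values, and the contact points at the key and the mat confirmed the heights.
- **Wrist calibration:** the reported wrist-camera calibration changes with arm pose. My first rack fit from the wrist picture used the wrong one, so I repeated it.
- **Key force:** the wrist sensor read about 7 N at full press, not the stated 16 N. The picture taken during the press showed the cartridge fully raised.
- **Grip width:** the gripper read 17 mm on the 20 mm cartridge, but nothing slipped during the pull or the carry.

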